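# Index the piston on by three clicks and set the brake

### The job

Turn the index plate with the piston on by exactly three notches: push the red thumb lever gently (never more than 13 N) until it clicks, let it spring right back, and count, one click at a time, without touching the plate or the piston. Then push the black brake post inward until the brake is fully home, without forcing it, and leave the tools lying around where they are.

Things in the scene. Friction and masses are not known exactly. Their poses are not given: they have to be found in the camera images.
- index_stand: Fixed index stand: green 200x200x12 mm base plate on the bench, a round housing (radius 60, top 47 mm above the bench) in its middle. Origin: centre of the underside, on the vertical axis that the lever and index plate share; z up. In this frame the resting thumb lever points to 140 degrees from x (counter-clockwise seen from above), the brake lies at 250 degrees.
- thumb_lever (a joint): Lever angle, rad: 0 at rest, grows counter-clockwise seen from above; springs back to 0 when let go (1 to 2 N at the post). One stroke = at most one click: idle play, then resistance climbing to about 4 N that falls away at the click; 2 mm farther a rubber buffer (8 N per mm at the post) ends it, at 0.48 to 0.85 rad: the play is set anew each time and unseen, so feel for it. Over 13 N damages it.
- lever_post (a point): Centre of the top of the lever's upright thumb post: a round red sleeve, 16 mm diameter, 46 to 82 mm above the bench (this point is at 82 mm), 100 mm from the lever's axis, 33 mm clear of the plate's rim. Push it sideways, square to the lever, with the shut fingertips from above.
- lever_pivot (a point): Point on the vertical axis of the lever and index plate, at the height of lever_post (82 mm above the bench; it lies inside the piston).
- index_plate (a joint): Turn of the index plate, rad, counter-clockwise seen from above, 0 at the start. It rests in notches 0.785 rad (45 degrees) apart; each click of the lever takes it one notch on, and it cannot be clicked back.
- plate_top: The aluminium index plate, 118 mm diameter, 10 mm thick, its top 57.5 mm above the bench, with eight black lines and a yellow dot; it is clamped to its hub at any angle, so the marks do not show the notches. Origin on its axis at bench height; its turn from the start is joint index_plate.
- piston: Piston fixed on the middle of the index plate, 67x64x51 mm, its top 109 mm above the bench. Origin: centre of its underside; turns with the plate.
- brake (a joint): Travel of the brake slide towards the plate's axis, m: 0 to 0.004 at the start (off), 0.016 fully home with its rubber shoe on the plate's rim. About 3 N of friction; stays where it is left; the shoe stops against the rim. The brake is damaged by more than 25 N.
- brake_post (a point): Centre of the top of the brake's upright black post: 16 mm diameter, 48 to 80 mm above the bench (this point is at 80 mm), 105 mm from the plate's axis with the brake off. Push it straight towards the axis from outside.
- turnscrew: Loose wooden-handled screwdriver, 36x162x39 mm. Bystander; origin at its underside, lying on the bench.
- valve_spring_4: Loose valve spring standing on end, 24 mm diameter, 41 mm high. Bystander; origin at its underside, lying on the bench.
- spark_plug_1: Loose spark plug, 20x70x18 mm. Bystander; origin at its underside, lying on the bench.
- paint_marker: Loose blue and white marker, 14x131x14 mm. Bystander; origin at its underside, lying on the bench.
- flux_brush: Loose wooden-handled brush, 36x199x14 mm. Bystander; origin at its underside, lying on the bench.

How it is judged:
By the outcome, as a careful person would: the job done as asked, in the order asked, and still so for the second after the job is handed in, with the robot touching nothing.
It also fails if it takes over 64 s, if anything falls off the work surface, if the arm or the gripper's body presses on something with over 40 N, if the wrist force passes 120 N, or if a joint passes its speed limit or range.

### The arm

A 7-joint arm with a two-finger parallel gripper is mounted at the origin on a cart in front of the work surface, level with it; the furniture and walls round the work are solid. World frame = base frame: x ahead of the robot, y to its left, z up, the work surface at z = 0. Lengths are in mm, angles in rad, forces in N, time in s.
With the tool pointing down it reaches from about 400 to 925 mm from the base axis. Payload 4.1 kg.
Tool frame: the origin (TCP) lies at the centre of the arm's flange, where the gripper is bolted on; the fingertips stand 173 mm ahead of it and the grasp point (between the pads) lies 155 mm ahead of it (arm.tip_extent is the distance from the TCP to the fingertips, in mm); z points along the fingers, y is the line along which they close (so a half turn about z gives the same grasp; the last joint's range is limited). The gripper opens to 85 mm and grips with 20 to 120 N. Pads are 22 mm wide; open, the fingers measure 114 mm over their backs; the gripper's body (76 mm by 85 mm) begins 54 mm behind the grasp point. The pads swing forward as they close: fully open they stand 13 mm farther back than shut.
Start: joints at [-0.099, 0.398, 0.045, 1.537, -0.019, 1.207, -0.051], TCP at [650.014, 0.032, 404.747] pointing down, gripper open.
Joint ranges: [-2.82, 2.82], [-0.49, 2.23], [-1.37, 1.46], [0, 2.46], [-1.36, 4.5], [0.23, 2], [-2.94, 2.94]. Speed limits (rad/s): [2.57, 2.57, 3.14, 3.14, 3.14, 3.14, 3.14].

### API

Orientations are given as [roll, pitch, yaw] about the fixed x, y, z axes, in that order (R = Rz(yaw) Ry(pitch) Rx(roll)).
In Python, from workcell import arm gives the robot as it stands.
- The arm moves only by the tool servo_tool, never from a script. Its argument "steps" is a list of rows, each a list of 3 entries, a list of its own where there are three numbers: the shift along the tool's x, y, z each as a share of 400 mm, from -1 to 1, then the turn about the tool's z as a share of pi rad, from -1 to 1, then the gripper's target within -1 to 1 (fully open at 1, half-way at 0, shut at -1). A call has 1 to 20 rows; each row shifts and turns the commanded pose from where the row before left it, along the tool's axes as they then stand; what a row does not reach is not made up. A row lasts 1/12 s, in which the tool goes at most 41.7 mm and 7.16 degrees, less where a joint would pass 70% of its speed; a pose out of reach is approached as far as the arm can. A call with a number of a shift or a turn outside -1 to 1 is refused whole. A call with a gripper value outside its range is refused whole. The fingers move at their own pace and stop on an object; the grip force is fixed at half the most. Time passes only in rows, so rows that do not move let the fingers close. It gives the time, the measured TCP pose, the force, the opening and the grip force at its end, in the units of the state.
- arm.sense(): the state, without advancing time (a new reading comes with each control period).
- arm.get_image(name): name is "scene" or "side" or "wrist"; returns (picture, depth): 400x640x3 uint8, blue, green, red; 400x640 float32, mm along the optical axis (not along the pixel's ray), 0 where there is no reading.
- arm.camera_model(name): a dict with "intrinsics" (3x3 intrinsics, pixels), "T" (4x4, takes a point from camera to world coordinates). Camera axes: x right, y down, z forward; pixel columns grow to the right and rows downward; lengths in mm; the calibration is good to about 2 mm. A picture is of the moment at which its call begins: read the wrist's pose just before it. camera_model takes no time and is no camera call; for the wrist camera it gives the pose at the moment of the call.
- arm.close_job(): hands the job in; it is judged then, once.
The state is a dict: "time_s": time; "joint_positions": joint angles; "joint_velocities": joint speeds; "tau": joint torques, N m; "tcp_pos": TCP position; "orientation": TCP orientation; "ft_force": force on the tool from outside, world axes, zero at the start; "ft_torque": the same for the moment, N m; "gripper_width": opening from 0.0 (shut) to 1.0 (fully open); "gripper_force": force on a finger pad.
Only numpy, scipy, OpenCV 4.12 (cv2) and the standard library are available. Lean on these libraries where they do the work, as an engineer would, in place of code of your own. Each camera call takes 0.05 s, during which the arm holds its last target. There are 200 camera calls.

## Working session

There is one attempt and no reset: what is moved stays moved. The work goes in short steps, Python scripts to look and compute and a tool call to move; the robot and the scene stay as the last step left them, time stands still between calls to the robot, and variables do not carry over. Pictures are saved under pics/ and viewed, at most 10 in all, crops included, and the job is handed in when it is done.

Besides the shell and the picture viewer there is one more tool, called after "Call:" in YAML: its name, and indented under it one key for each argument. servo_tool: Moves the arm, as the interface text tells. Its arguments: {"type":"object","properties":{"steps":{"type":"array","items":{"type":"array"}}},"required":["steps"]}

```bash
mkdir -p pics
python3 - <<'E'
from workcell import arm
import cv2,numpy as np
s=arm.sense();print(s)
for n in("scene","side"):
    im,d=arm.get_image(n);cv2.imwrite(f"pics/{n}0.png",im);np.save(f"pics/{n}0.npy",d);m=arm.camera_model(n);print(np.round(m["T"],3).tolist(),m["intrinsics"])
E
```

```text
{'time_s': 0.0, 'joint_positions': array([-0.09898391,  0.39919779,  0.04503752,  1.53787259, -0.01872515,
        1.20687309, -0.05073013]), 'joint_velocities': array([ 0.00061446, -0.00103431,  0.00079664, -0.00042187, -0.00100191,
        0.0007411 ,  0.00078387]), 'tau': array([-9.65094187e-04, -4.75129580e+01,  1.36406265e+00, -2.54227209e+01,
        1.14684159e-02,  9.53188282e-03,  3.56541250e-05]), 'tcp_pos': array([6.49711096e+02, 3.69134419e-02, 4.03662746e+02]), 'orientation': array([-3.13966692e+00,  1.12151154e-04,  1.57085009e+00]), 'ft_force': array([ 0.37655963, -0.05588943,  0.24751016]), 'ft_torque': array([-0.02649151, -0.05303458,  0.03942685]), 'gripper_force': 0.0, 'gripper_width': 0.9983282691916887}
[[-0.806, -0.41, 0.426, 25.303], [-0.592, 0.567, -0.573, 735.949], [-0.007, -0.714, -0.7, 970.888], [0.0, 0.0, 0.0, 1.0]] [[407.43202204   0.         314.12004378]
 [  0.         407.43202204 194.02166128]
 [  0.           0.           1.        ]]
[[0.981, -0.1, 0.166, 356.637], [-0.192, -0.399, 0.896, -1184.498], [-0.024, -0.911, -0.411, 606.474], [0.0, 0.0, 0.0, 1.0]] [[452.30582061   0.         318.07575365]
 [  0.         452.30582061 198.12610842]
 [  0.           0.           1.        ]]
```

View pics/scene0.png

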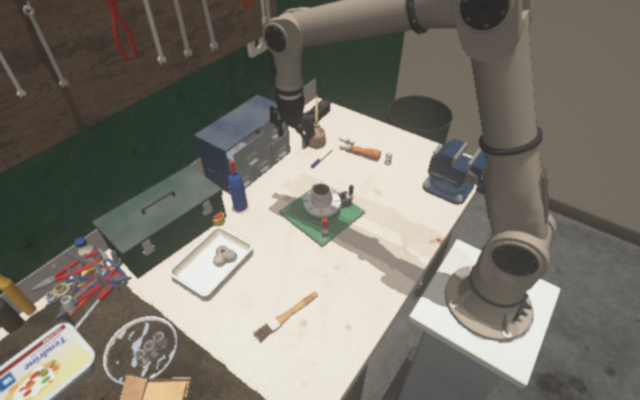

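View pics/side0.png

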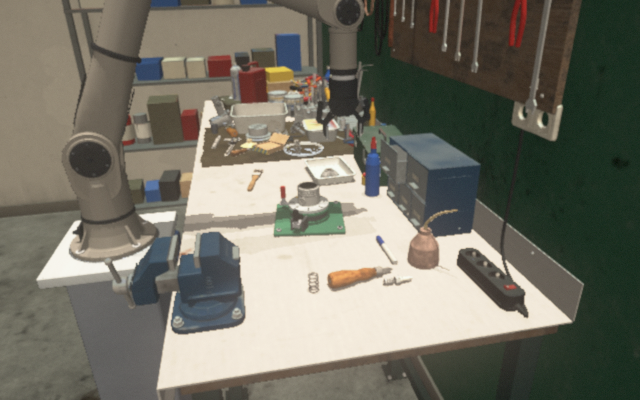

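The scene view shows the green stand at about (322,210), the red post at (325,225) and the black brake post at (348,192). In the side view the red post is at (283,193) and the brake at (299,218).

```bash
cat > h.py <<'E'
import cv2,numpy as np
from workcell import arm
def cloud(n,d,m):
    K=m["intrinsics"];v,u=np.mgrid[:400,:640]
    p=np.stack([(u-K[0,2])/K[0,0]*d,(v-K[1,2])/K[1,1]*d,d,np.ones_like(d)],-1)
    return (p@np.array(m["T"]).T)[...,:3]
def analyse(n,im,d,m):
    P=cloud(n,d,m);hsv=cv2.cvtColor(im,cv2.COLOR_BGR2HSV);H,S,V=[hsv[...,i].astype(int) for i in range(3)]
    reg=(d>0)&(P[...,0]>450)&(P[...,0]<900)&(P[...,1]>-250)&(P[...,1]<250)
    g=reg&(H>50)&(H<90)&(S>80)&(P[...,2]<25)&(P[...,2]>0)
    q=P[g][:,:2]; print(n,"green",g.sum(),P[g].mean(0),cv2.minAreaRect(q.astype(np.float32)))
    c=np.median(q,0)
    near=reg&(np.hypot(P[...,0]-c[0],P[...,1]-c[1])<140)
    r=near&((H<8)|(H>172))&(S>120)&(P[...,2]>40); print("red",r.sum(),P[r].mean(0),P[r].max(0),P[r].min(0))
    b=near&(V<60)&(P[...,2]>50)&(P[...,2]<90); print("blk",b.sum(),P[b].mean(0),P[b].max(0),P[b].min(0))
    t=near&(P[...,2]>100)&(P[...,2]<118); print("piston top",t.sum(),P[t].mean(0),P[t].max(0),P[t].min(0))
    return P
E
python3 - <<'E'
from h import *
for n in("scene","side"):
    analyse(n,cv2.imread(f"pics/{n}0.png"),np.load(f"pics/{n}0.npy"),arm.camera_model(n))
m=arm.camera_model("wrist");print(np.round(m["T"],3))
E
```

```text
scene green 0 [nan nan nan] ((0.0, 0.0), (0.0, 0.0), 0.0)h.py:11: RuntimeWarning: Mean of empty slice.
  q=P[g][:,:2]; print(n,"green",g.sum(),P[g].mean(0),cv2.minAreaRect(q.astype(np.float32)))
  ret = um.true_divide(
  return _methods._mean(a, axis=axis, dtype=dtype,
h.py:14: RuntimeWarning: Mean of empty slice.
  r=near&((H<8)|(H>172))&(S>120)&(P[...,2]>40); print("red",r.sum(),P[r].mean(0),P[r].max(0),P[r].min(0))
Traceback (most recent call last):
  File "h.py", line 14, in analyse
    r=near&((H<8)|(H>172))&(S>120)&(P[...,2]>40); print("red",r.sum(),P[r].mean(0),P[r].max(0),P[r].min(0))
                                                                                   ~~~~~~~~^^^
ValueError: zero-size array to reduction operation maximum which has no identity
```

```bash
sed -i 's/>450)/>250)/;s/<900)/<1000)/;s/>-250)/>-500)/;s/\[...,1\]<250)/[...,1]<500)/' h.py
python3 - <<'E'
from h import *
for n,px in(("scene",[(210,320),(225,325),(192,348),(235,322)]),("side",[(193,283),(218,299),(225,330)])):
    m=arm.camera_model(n);d=np.load(f"pics/{n}0.npy");P=cloud(n,d,m);im=cv2.imread(f"pics/{n}0.png")
    for v,u in px: print(n,u,v,P[v,u].round(),im[v,u],cv2.cvtColor(im[v:v+1,u:u+1],cv2.COLOR_BGR2HSV))
    try: analyse(n,im,d,m)
    except Exception as e: print(e)
m=arm.camera_model("wrist");print(np.round(m["T"],3))
E
```

```text
scene 320 210 [526.  34.  57.] [125 138 146] [[[ 19  37 146]]]
scene 325 225 [474.  81.  64.] [ 67  73 125] [[[  3 118 125]]]
scene 348 192 [ 529. -135.   -1.] [145 156 167] [[[ 15  34 167]]]
scene 322 235 [485.  80.  10.] [102 123 102] [[[ 60  44 123]]]
scene green 0 [nan nan nan] ((0.0, 0.0), (0.0, 0.0), 0.0)
zero-size array to reduction operation maximum which has no identity
side 283 193 [481.  68.  61.] [ 64  73 143] [[[  3 141 143]]]
side 299 218 [507. -77.  45.] [74 81 88] [[[15 41 88]]]
side 330 225 [594. -76.  12.] [121 157 115] [[[ 64  68 157]]]
side green 0 [nan nan nan] ((0.0, 0.0), (0.0, 0.0), 0.0)
zero-size array to reduction operation maximum which has no identity
[[ 1.00000e+00 -0.00000e+00 -2.00000e-03  6.49257e+02]
 [-1.00000e-03 -9.63000e-01 -2.69000e-01  6.85870e+01]
 [-1.00000e-03  2.69000e-01 -9.63000e-01  3.74273e+02]
 [ 0.00000e+00  0.00000e+00  0.00000e+00  1.00000e+00]]h.py:11: RuntimeWarning: Mean of empty slice.
  q=P[g][:,:2]; print(n,"green",g.sum(),P[g].mean(0),cv2.minAreaRect(q.astype(np.float32)))
  ret = um.true_divide(
  return _methods._mean(a, axis=axis, dtype=dtype,
h.py:14: RuntimeWarning: Mean of empty slice.
  r=near&((H<8)|(H>172))&(S>120)&(P[...,2]>40); print("red",r.sum(),P[r].mean(0),P[r].max(0),P[r].min(0))
```

```bash
sed -i 's/(S>80)/(S>35)/;s/(S>120)/(S>85)/;s/(V<60)/(V<75)/' h.py
python3 - <<'E'
from h import *
im,d=arm.get_image("wrist");m=arm.camera_model("wrist");cv2.imwrite("pics/w0.png",im);np.save("pics/w0.npy",d)
for n in("scene","side"):
    analyse(n,cv2.imread(f"pics/{n}0.png"),np.load(f"pics/{n}0.npy"),arm.camera_model(n))
analyse("wrist",im,d,m)
E
```

```text
scene green 1371 [525.68343947  35.24413162  11.53384356] ((609.3330078125, 210.61904907226562), (659.3700561523438, 218.3226776123047), 71.94883728027344)
red 44 [477.54284002  77.81651997  71.28098642] [506.35611171  84.81379047  82.70129498] [470.3002919   45.61401005  42.78599873]h.py:15: RuntimeWarning: Mean of empty slice.
  b=near&(V<75)&(P[...,2]>50)&(P[...,2]<90); print("blk",b.sum(),P[b].mean(0),P[b].max(0),P[b].min(0))
  ret = um.true_divide(
Traceback (most recent call last):
  File "h.py", line 15, in analyse
    b=near&(V<75)&(P[...,2]>50)&(P[...,2]<90); print("blk",b.sum(),P[b].mean(0),P[b].max(0),P[b].min(0))
                                                                                ~~~~~~~~^^^
ValueError: zero-size array to reduction operation maximum which has no identity
```

View pics/w0.png

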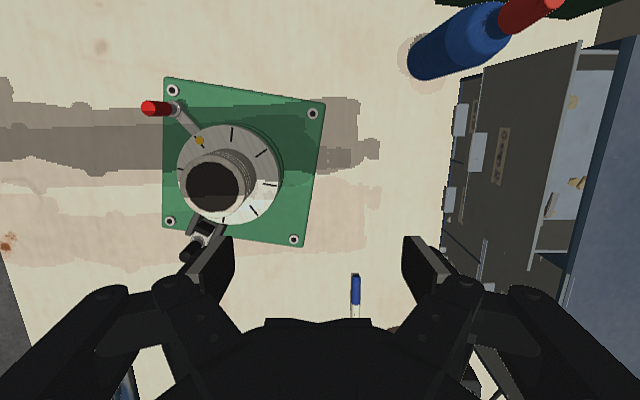

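The wrist view shows the stand: green plate corners near (163,77), (326,101), (303,247) and (162,228). The red post top is at (148,108), and the black brake post top is near (187,255).

```bash
cat > w.py <<'E'
from h import *
def wrist(im,d,m,c0=None):
    P=cloud("w",d,m);hsv=cv2.cvtColor(im,cv2.COLOR_BGR2HSV);H,S,V=[hsv[...,i].astype(int) for i in range(3)]
    X,Y,Z=P[...,0],P[...,1],P[...,2];o=d>0
    g=o&(H>50)&(H<90)&(S>35)&(Z>5)&(Z<20)&(X<750)
    k,l,st,_=cv2.connectedComponentsWithStats(cv2.morphologyEx(g.astype(np.uint8),cv2.MORPH_OPEN,np.ones((3,3))))
    i=1+np.argmax(st[1:,4]);r=cv2.minAreaRect(P[l==i][:,:2].astype(np.float32));print("base",r)
    near=o&(np.hypot(X-r[0][0],Y-r[0][1])<150)
    R=near&((H<8)|(H>172))&(S>120)&(Z>77)&(Z<88); print("red",R.sum(),P[R].mean(0),cv2.minEnclosingCircle(P[R][:,:2].astype(np.float32)))
    R=near&(V<75)&(Z>75)&(Z<86)&(np.hypot(X-r[0][0],Y-r[0][1])>75); print("blk",R.sum(),P[R].mean(0),cv2.minEnclosingCircle(P[R][:,:2].astype(np.float32)))
    R=near&(Z>54)&(Z<61)&(np.hypot(X-r[0][0],Y-r[0][1])<70);print("plate",cv2.minEnclosingCircle(P[R][:,:2].astype(np.float32)))
E
python3 - <<'E'
from w import *
wrist(cv2.imread("pics/w0.png"),np.load("pics/w0.npy"),arm.camera_model("wrist"))
E
```

```text
base ((545.3179931640625, -1.6572799682617188), (197.8627166748047, 199.0764923095703), 80.81367492675781)
red 223 [481.43190216  73.1502211   82.4864492 ] ((480.12945556640625, 73.33870697021484), 7.916262626647949)
blk 179 [492.27512891 -38.64338457  79.73110832] ((488.54058837890625, -9.172569274902344), 89.50736236572266)
plate ((545.0009765625, -2.5913047790527344), 58.93556594848633)
```

Call:
servo_tool:
  steps:
    - [[0.046, -0.0735, 0], 0, -1]
    - [[0.046, -0.0735, 0], 0, -1]
    - [[0.046, -0.0735, 0], 0, -1]
    - [[0.046, -0.0735, 0], 0, -1]
    - [[0.046, -0.0735, 0], 0, -1]
    - [[0, 0, 0], 0.039, -1]
    - [[0, 0, 0], 0.039, -1]
    - [[0, 0, 0], 0.039, -1]
    - [[0, 0, 0], 0.039, -1]
    - [[0, 0, 0], 0.039, -1]
    - [[0, 0, 0], 0.039, -1]
    - [[0, 0, 0], 0.039, -1]
    - [[0, 0, 0], 0, -1]
    - [[0, 0, 0], 0, -1]

```text
time_s: 1.32
tcp_pos: [502.9, 92.0, 404.5]
orientation: [-3.142, 0.0, 0.716]
ft_force: [0.3, -0.8, 0.2]
gripper_width: -0.001
gripper_force: 0.0
```

Run:
```python
from w import *
print(arm.tip_extent,arm.sense()["gripper_width"])
im,d=arm.get_image("wrist");m=arm.camera_model("wrist");cv2.imwrite("pics/w1.png",im)
try: wrist(im,d,m)
except Exception as e: print(e)
P=cloud("w",d,m)
# fingertips
R=(d>0)&(d<230);q=P[R];z=q[:,2].min();print(z,q[q[:,2]<z+15].min(0),q[q[:,2]<z+15].max(0))
# brake post from first image
im=cv2.imread("pics/w0.png");d=np.load("pics/w0.npy")
```

```text
173.4 -0.0005281167571524004
base ((545.248046875, -1.988677978515625), (199.02737426757812, 198.7660675048828), 80.86507415771484)
red 153 [480.33825434  74.10620511  82.60286495] ((479.9193420410156, 73.626220703125), 7.607620716094971)
blk 94 [493.47486836 -40.25326212  79.4467625 ] ((487.5326232910156, -9.021331787109375), 90.54743194580078)
plate ((544.5404052734375, -2.3735175132751465), 59.13299560546875)
236.65221424040996 [498.39971199  86.72966953 236.65221424] [516.68460441 107.19987592 251.62786497]
```

View pics/w1.png

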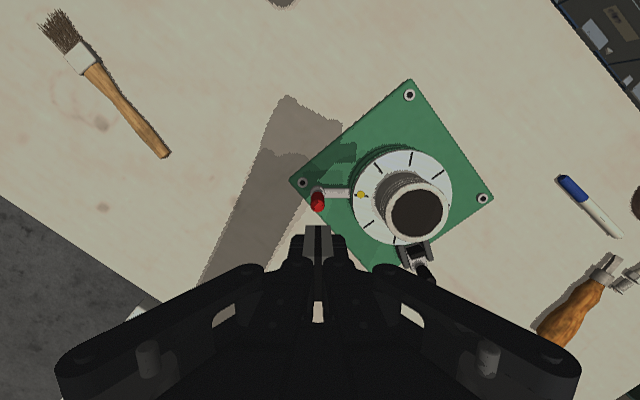

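The red post (318,200) lies straight ahead of the closed fingertips (318,235) in the push direction. The brake block is at (415,255).

Call:
servo_tool:
  steps:
    - [[0, 0, 0.09], 0, -1]
    - [[0, 0, 0.09], 0, -1]
    - [[0, 0, 0.09], 0, -1]
    - [[0, 0, 0.09], 0, -1]
    - [[0, 0, 0.072], 0, -1]
    - [[0, 0, 0], 0, -1]
    - [[0, 0, 0], 0, -1]
    - [[0, 0, 0], 0, -1]

```text
time_s: 2.03
tcp_pos: [504.0, 92.2, 233.5]
orientation: [3.14, -0.003, 0.714]
ft_force: [0.3, 0.2, 0.7]
gripper_width: -0.001
gripper_force: 0.0
```

Call:
servo_tool:
  steps:
    - [[-0.0083, 0, 0], 0, -1]
    - [[-0.0083, 0, 0], 0, -1]
    - [[-0.0083, 0, 0], 0, -1]
    - [[-0.0099, -0.0017, 0], -0.0127, -1]
    - [[-0.0099, -0.0017, 0], -0.0127, -1]
    - [[-0.0099, -0.0017, 0], -0.0127, -1]
    - [[-0.0099, -0.0017, 0], -0.0127, -1]
    - [[-0.0099, -0.0017, 0], -0.0127, -1]
    - [[-0.0099, -0.0017, 0], -0.0127, -1]
    - [[-0.0099, -0.0017, 0], -0.0127, -1]
    - [[-0.0099, -0.0017, 0], -0.0127, -1]
    - [[-0.0099, -0.0017, 0], -0.0127, -1]
    - [[0, 0, 0], 0, -1]
    - [[0, 0, 0], 0, -1]

```text
time_s: 3.2
tcp_pos: [468.3, 62.4, 232.8]
orientation: [3.14, -0.002, 1.071]
ft_force: [1.2, 1.7, 1.4]
gripper_width: 0.003
gripper_force: 0.7
```

```bash
cat > f.py <<'E'
from h import *
def st(pic=None):
    s=arm.sense();p=s["tcp_pos"];y=s["orientation"][2];f=s["ft_force"];c=np.array([545.2,-2.1])
    r=p[:2]-c;t0=130.7;a=np.degrees(np.arctan2(r[1],r[0]))%360
    t=np.array([-np.cos(y),-np.sin(y)]);print("R",np.hypot(*r).round(1),"ang-rest",(a-t0).round(2),"yaw rel",(np.degrees(y)+90-t0).round(1),"F push",(-f[:2]@t).round(2),f.round(1),"t",s["time_s"])
def imgs(tag):
    for n in("scene","side","wrist"):
        im,d=arm.get_image(n);cv2.imwrite(f"pics/{n}_{tag}.png",im)
E
python3 - <<'E'
from f import *
st();imgs("a")
a=cv2.imread("pics/scene_a.png")[150:270,250:410];b=cv2.imread("pics/side_a.png")[150:250,250:380]
f=lambda x:cv2.resize(x,(400,300),interpolation=cv2.INTER_CUBIC)
cv2.imwrite("pics/m1.png",np.hstack([f(a),f(b)]))
E
```

```text
R 100.4 ang-rest 9.32 yaw rel 20.7 F push 2.02 [1.2 1.7 1.4] t 3.2
```

View pics/m1.png

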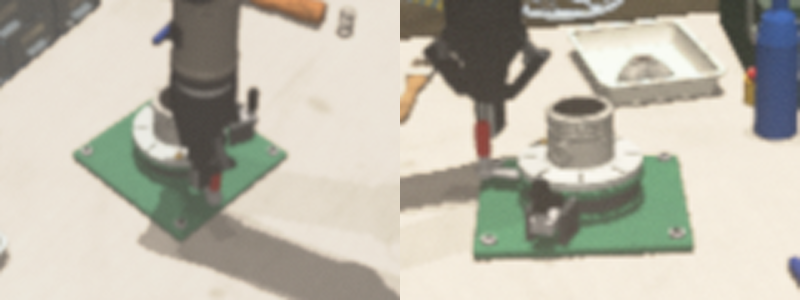

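The scene crop shows the finger behind the red post, clear of the piston. The side crop shows the post at (482,140) being pushed, with the finger beside it.

Call:
servo_tool:
  steps:
    - [[-0.0063, -0.0011, 0], -0.008, -1]
    - [[-0.0063, -0.0011, 0], -0.008, -1]
    - [[-0.0063, -0.0011, 0], -0.008, -1]
    - [[0, 0, 0], 0, -1]
    - [[0, 0, 0], 0, -1]

```text
time_s: 3.77
tcp_pos: [463.8, 56.6, 232.3]
orientation: [3.141, -0.001, 1.147]
ft_force: [0.1, 3.2, 2.4]
gripper_width: 0.004
gripper_force: 1.3
```

Call:
servo_tool:
  steps:
    - [[-0.005, -0.0009, 0], -0.0064, -1]
    - [[0, 0, 0], 0, -1]
    - [[0, 0, 0], 0, -1]

```text
time_s: 4.02
tcp_pos: [462.5, 54.7, 232.1]
orientation: [3.141, -0.001, 1.168]
ft_force: [1.5, 2.9, 2.1]
gripper_width: 0.001
gripper_force: 1.6
```

Call:
servo_tool:
  steps:
    - [[-0.005, -0.0009, 0], -0.0064, -1]
    - [[0, 0, 0], 0, -1]
    - [[0, 0, 0], 0, -1]

```text
time_s: 4.27
tcp_pos: [461.2, 52.7, 232.0]
orientation: [3.141, -0.0, 1.188]
ft_force: [1.1, 2.7, 2.0]
gripper_width: 0.002
gripper_force: 1.6
```

Call:
servo_tool:
  steps:
    - [[-0.006, -0.001, 0], -0.0077, -1]
    - [[0, 0, 0], 0, -1]
    - [[0, 0, 0], 0, -1]

```text
time_s: 4.52
tcp_pos: [459.9, 50.6, 232.0]
orientation: [3.141, -0.0, 1.211]
ft_force: [1.4, 3.6, 3.4]
gripper_width: 0.001
gripper_force: 1.7
```

Call:
servo_tool:
  steps:
    - [[-0.003, -0.0005, 0], -0.0038, -1]
    - [[0, 0, 0], 0, -1]
    - [[0, 0, 0], 0, -1]

```text
time_s: 4.77
tcp_pos: [459.3, 49.6, 231.9]
orientation: [3.141, -0.0, 1.224]
ft_force: [-0.1, 3.8, 3.8]
gripper_width: 0.001
gripper_force: 1.8
```

Call:
servo_tool:
  steps:
    - [[-0.003, -0.0005, -0.003], -0.0038, -1]
    - [[0, 0, 0], 0, -1]
    - [[0, 0, 0], 0, -1]

```text
time_s: 5.02
tcp_pos: [458.5, 48.4, 232.8]
orientation: [-3.141, 0.0, 1.236]
ft_force: [1.3, 4.2, -1.9]
gripper_width: 0.0
gripper_force: 1.8
```

Call:
servo_tool:
  steps:
    - [[-0.003, -0.0005, 0], -0.0038, -1]
    - [[0, 0, 0], 0, -1]
    - [[0, 0, 0], 0, -1]

```text
time_s: 5.27
tcp_pos: [457.9, 47.3, 232.9]
orientation: [-3.141, 0.0, 1.248]
ft_force: [2.3, 3.3, -3.7]
gripper_width: -0.002
gripper_force: 1.8
```

Call:
servo_tool:
  steps:
    - [[-0.003, -0.0005, 0], -0.0038, -1]
    - [[0, 0, 0], 0, -1]
    - [[0, 0, 0], 0, -1]

```text
time_s: 5.52
tcp_pos: [457.4, 46.3, 233.0]
orientation: [-3.141, 0.0, 1.26]
ft_force: [1.1, 3.6, -2.2]
gripper_width: -0.002
gripper_force: 1.8
```

Call:
servo_tool:
  steps:
    - [[0, 0, 0], 0, -1]

```text
time_s: 5.6
tcp_pos: [457.4, 46.4, 233.0]
orientation: [-3.141, 0.0, 1.26]
ft_force: [1.6, 3.9, -3.3]
gripper_width: -0.002
gripper_force: 1.8
```

Call:
servo_tool:
  steps:
    - [[-0.003, -0.0005, 0], -0.0038, -1]
    - [[0, 0, 0], 0, -1]
    - [[0, 0, 0], 0, -1]

```text
time_s: 5.85
tcp_pos: [456.8, 45.3, 233.1]
orientation: [-3.141, 0.0, 1.272]
ft_force: [1.3, 2.6, -2.9]
gripper_width: 0.003
gripper_force: 1.9
```

Call:
servo_tool:
  steps:
    - [[0, 0, 0], 0, -1]

```text
time_s: 5.93
tcp_pos: [456.8, 45.3, 233.1]
orientation: [-3.141, 0.0, 1.272]
ft_force: [2.0, 4.0, -3.7]
gripper_width: 0.001
gripper_force: 1.8
```

Run:
```python
from f import *
st();imgs("b")
f=lambda x:cv2.resize(x,(400,300),interpolation=cv2.INTER_CUBIC)
a=cv2.imread("pics/side_a.png");b=cv2.imread("pics/side_b.png")
d=cv2.absdiff(a,b)[195:225,290:335]
print(d.mean(),d.max(), (d.max(2)>40).sum())
w=cv2.imread("pics/wrist_b.png")
cv2.imwrite("pics/m2.png",np.vstack([np.hstack([f(a[150:250,250:380]),f(b[150:250,250:380])]),np.hstack([f(cv2.imread("pics/scene_b.png")[150:270,250:410]),f(w)])]))
```

```text
R 100.3 ang-rest 21.09 yaw rel 32.2 F push 4.42 [ 2.   4.  -3.7] t 5.9333
4.556543209876543 62 34
```

View pics/m2.png

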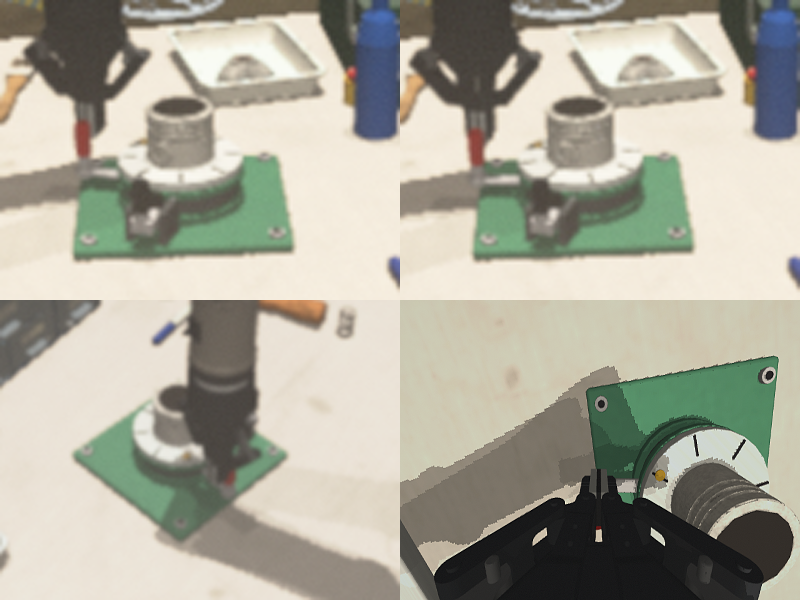

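The wrist image shows the yellow dot (660,475 in the mosaic) in view, so I can measure the plate angle with it.

```bash
cat >> f.py <<'E'
def dot(im,d,m,q=False):
    P=cloud("w",d,m);hsv=cv2.cvtColor(im,cv2.COLOR_BGR2HSV);H,S,V=[hsv[...,i].astype(int) for i in range(3)]
    r=np.hypot(P[...,0]-545.2,P[...,1]+2.1)
    R=(d>0)&(H>15)&(H<32)&(S>110)&(V>70)&(abs(P[...,2]-58)<5)&(r<62)
    p=P[R].mean(0);print("dot",R.sum(),p.round(1),np.degrees(np.arctan2(p[1]+2.1,p[0]-545.2)).round(1)%360)
    R=(d>0)&((H<8)|(H>172))&(S>110)&(P[...,2]>45)&(P[...,2]<86)&(r>80)&(r<115)
    if R.sum(): p=P[R].mean(0);print("red",R.sum(),p.round(1),np.degrees(np.arctan2(p[1]+2.1,p[0]-545.2)).round(1)%360)
def go():
    st();im,d=arm.get_image("wrist");dot(im,d,arm.camera_model("wrist"))
E
python3 - <<'E'
from f import *
go()
im=cv2.imread("pics/w0.png");d=np.load("pics/w0.npy")
# initial pose camera
T=np.array([[1,0,-.002,649.257],[-.001,-.963,-.269,68.587],[-.001,.269,-.963,374.273],[0,0,0,1]])
dot(im,d,dict(T=T,intrinsics=arm.camera_model("wrist")["intrinsics"]))
E
```

```text
R 100.3 ang-rest 21.08 yaw rel 32.2 F push 3.96 [ 1.   3.8 -2.3] t 6.0833
dot 201 [509.5  33.1  59.7] 135.4
red 30 [449.2  23.   83. ] 165.4
dot 56 [517.4  39.5  59.6] 123.8
red 408 [483.2  73.2  74.1] 129.5
```

Call:
servo_tool:
  steps:
    - [[-0.0045, -0.0008, 0], -0.0057, -1]
    - [[-0.0045, -0.0008, 0], -0.0057, -1]
    - [[0, 0, 0], 0, -1]
    - [[0, 0, 0], 0, -1]

```text
time_s: 6.47
tcp_pos: [455.1, 41.8, 233.1]
orientation: [-3.141, 0.0, 1.307]
ft_force: [0.5, 3.0, -3.6]
gripper_width: 0.004
gripper_force: 1.8
```

```bash
python3 -c "from f import *;go();go()"
```

```text
R 100.2 ang-rest 23.33 yaw rel 34.2 F push 3.05 [ 0.5  3.  -3.6] t 6.4667
dot 195 [508.1  31.7  59.6] 137.7
red 30 [448.3  19.4  83.1] 167.5
R 100.2 ang-rest 23.28 yaw rel 34.2 F push 3.96 [ 0.1  4.1 -3. ] t 6.5167
dot 195 [508.1  31.8  59.6] 137.6
red 30 [448.3  19.5  83.2] 167.4
```

Call:
servo_tool:
  steps:
    - [[-0.004, -0.0007, 0], -0.0051, -1]
    - [[0, 0, 0], 0, -1]
    - [[0, 0, 0], 0, -1]

```text
time_s: 6.82
tcp_pos: [454.4, 40.5, 233.0]
orientation: [-3.141, 0.0, 1.324]
ft_force: [0.3, 3.2, -2.9]
gripper_width: -0.002
gripper_force: 1.8
```

Call:
servo_tool:
  steps:
    - [[-0.004, -0.0007, 0], -0.0051, -1]
    - [[0, 0, 0], 0, -1]
    - [[0, 0, 0], 0, -1]

```text
time_s: 7.07
tcp_pos: [453.7, 39.0, 233.0]
orientation: [-3.141, 0.0, 1.34]
ft_force: [-0.5, 2.5, -1.4]
gripper_width: -0.005
gripper_force: 1.7
```

```bash
python3 -c "from f import *;go()"
```

```text
R 100.2 ang-rest 25.12 yaw rel 36.0 F push 2.35 [-0.5  2.5 -1.4] t 7.0667
dot 197 [507.   30.5  59.6] 139.5
red 29 [447.7  16.3  83.1] 169.3
```

Call:
servo_tool:
  steps:
    - [[-0.004, -0.0007, 0], -0.0051, -1]
    - [[0, 0, 0], 0, -1]
    - [[0, 0, 0], 0, -1]

```text
time_s: 7.37
tcp_pos: [453.1, 37.5, 233.1]
orientation: [-3.141, 0.0, 1.356]
ft_force: [-0.4, 3.4, -1.7]
gripper_width: -0.001
gripper_force: 1.7
```

```bash
python3 -c "from f import *;go()"
```

```text
R 100.2 ang-rest 26.05 yaw rel 37.0 F push 3.2 [-0.4  3.4 -1.7] t 7.3667
dot 198 [506.5  29.8  59.6] 140.5
red 31 [447.4  14.6  83.1] 170.3
```

Call:
servo_tool:
  steps:
    - [[-0.0037, -0.0006, 0], -0.0047, -1]
    - [[0, 0, 0], 0, -1]
    - [[0, 0, 0], 0, -1]

```text
time_s: 7.67
tcp_pos: [452.6, 36.0, 233.1]
orientation: [-3.141, 0.0, 1.37]
ft_force: [-1.4, 3.2, -0.1]
gripper_width: 0.0
gripper_force: 1.6
```

Call:
servo_tool:
  steps:
    - [[-0.003, -0.0005, 0], -0.0038, -1]
    - [[0, 0, 0], 0, -1]
    - [[0, 0, 0], 0, -1]

```text
time_s: 7.92
tcp_pos: [452.2, 34.9, 233.1]
orientation: [-3.141, 0.0, 1.382]
ft_force: [-1.5, 3.2, -0.7]
gripper_width: 0.0
gripper_force: 1.5
```

```bash
python3 -c "from f import *;go()"
```

```text
R 100.1 ang-rest 27.59 yaw rel 38.5 F push 2.85 [-1.5  3.2 -0.7] t 7.9167
dot 200 [505.6  28.7  59.7] 142.1
red 29 [447.3  12.1  83.3] 171.8
```

Call:
servo_tool:
  steps:
    - [[-0.005, -0.0009, 0], -0.0064, -1]
    - [[0, 0, 0], 0, -1]
    - [[0, 0, 0], 0, -1]

```text
time_s: 8.22
tcp_pos: [451.6, 32.9, 233.2]
orientation: [3.141, 0.0, 1.402]
ft_force: [-2.3, 2.6, -0.2]
gripper_width: 0.0
gripper_force: 1.3
```

```bash
python3 -c "from f import *;go()"
```

```text
R 99.9 ang-rest 28.8 yaw rel 39.6 F push 2.17 [-2.3  2.6 -0.2] t 8.2167
dot 195 [504.9  27.7  59.6] 143.5
red 29 [447.1   9.8  83.1] 173.1
```

Call:
servo_tool:
  steps:
    - [[-0.005, -0.0009, 0], -0.0064, -1]
    - [[0, 0, 0], 0, -1]
    - [[0, 0, 0], 0, -1]

```text
time_s: 8.52
tcp_pos: [451.0, 30.9, 233.2]
orientation: [3.141, 0.0, 1.422]
ft_force: [-0.7, 2.4, -1.2]
gripper_width: -0.001
gripper_force: 1.1
```

```bash
python3 -c "from f import *;go()"
```

```text
R 99.8 ang-rest 29.98 yaw rel 40.8 F push 2.24 [-0.7  2.4 -1.2] t 8.5167
dot 197 [504.   26.7  59.6] 145.0
red 29 [446.9   7.8  83.2] 174.2
```

Call:
servo_tool:
  steps:
    - [[-0.004, -0.0007, 0], -0.0051, -1]
    - [[0, 0, 0], 0, -1]
    - [[0, 0, 0], 0, -1]

```text
time_s: 8.82
tcp_pos: [450.5, 29.5, 233.2]
orientation: [3.141, 0.0, 1.438]
ft_force: [-0.9, 3.1, 0.8]
gripper_width: -0.001
gripper_force: 1.0
```

```bash
python3 -c "from f import *;go()"
```

```text
R 99.8 ang-rest 30.87 yaw rel 41.7 F push 2.96 [-0.9  3.1  0.8] t 8.8167
dot 193 [503.4  26.   59.7] 146.1
red 27 [446.8   6.2  83. ] 175.2
```

Call:
servo_tool:
  steps:
    - [[-0.004, -0.0007, 0], -0.0051, -1]
    - [[0, 0, 0], 0, -1]
    - [[0, 0, 0], 0, -1]

```text
time_s: 9.12
tcp_pos: [450.0, 28.0, 233.2]
orientation: [3.141, 0.0, 1.455]
ft_force: [-0.5, 2.4, 1.0]
gripper_width: -0.0
gripper_force: 1.0
```

```bash
python3 -c "from f import *;go()"
```

```text
R 99.8 ang-rest 31.75 yaw rel 42.6 F push 2.31 [-0.5  2.4  1. ] t 9.1167
dot 189 [501.7  23.2  59.6] 149.8
red 28 [446.7   4.8  83.1] 176.0
```

```bash
python3 -c "from f import *;go();go()"
```

```text
R 99.9 ang-rest 31.72 yaw rel 42.6 F push 0.92 [-1.3  1.1  0.6] t 9.1667
dot 186 [499.7  19.7  59.7] 154.4
red 27 [446.6   4.9  83.1] 176.0
R 99.9 ang-rest 31.69 yaw rel 42.6 F push 1.63 [-1.2  1.8  0.9] t 9.2167
dot 184 [497.5  14.5  59.7] 160.9
red 28 [446.7   4.9  83.1] 175.9
```

The click is confirmed: the plate snapped past 23° and is falling into the next notch. I'm letting the lever back.

Call:
servo_tool:
  steps:
    - [[0.0247, 0.006, 0], 0.0318, -1]
    - [[0.0247, 0.006, 0], 0.0318, -1]
    - [[0.0247, 0.006, 0], 0.0318, -1]
    - [[0.0247, 0.006, 0], 0.0318, -1]
    - [[0.0247, 0.006, 0], 0.0318, -1]
    - [[0.0247, 0.006, 0], 0.0318, -1]
    - [[0.0247, 0.006, 0], 0.0318, -1]
    - [[0.0247, 0.006, 0], 0.0318, -1]
    - [[0, 0, 0], 0, -1]
    - [[0, 0, 0], 0, -1]
    - [[0, 0, 0], 0, -1]
    - [[0, 0, 0], 0, -1]

```text
time_s: 10.27
tcp_pos: [500.7, 87.8, 233.0]
orientation: [3.141, 0.001, 0.656]
ft_force: [0.3, 0.2, 0.0]
gripper_width: 0.0
gripper_force: 0.0
```

```bash
cat >> f.py <<'E'
def lines(im,d,m):
    P=cloud("w",d,m);g=cv2.cvtColor(im,cv2.COLOR_BGR2GRAY)
    bh=cv2.morphologyEx(g,cv2.MORPH_BLACKHAT,np.ones((15,15)))
    r=np.hypot(P[...,0]-545.2,P[...,1]+2.1);a=np.degrees(np.arctan2(P[...,1]+2.1,P[...,0]-545.2))%360
    R=(d>0)&(abs(P[...,2]-58.5)<4)&(r>38)&(r<55)
    h,_=np.histogram(a[R],360,(0,360),weights=bh[R]);n,_=np.histogram(a[R],360,(0,360))
    v=np.where(n>8,h/np.maximum(n,1),0);v=np.convolve(np.r_[v[-2:],v,v[:2]],np.ones(3)/3,"same")[2:-2]
    pk=[i for i in range(360) if v[i]>35 and v[i]==v[max(0,i-8):i+9].max()]
    print("lines",[(i,int(v[i])) for i in pk],"mod45",[i%45 for i in pk])
def go2(k=1):
    for i in range(k):
        st();im,d=arm.get_image("wrist");m=arm.camera_model("wrist")
        for f in(dot,lines):
            try:f(im,d,m)
            except Exception as e:print(e)
    cv2.imwrite("pics/last.png",im)
E
python3 -c "from f import *;go2(2)"
```

```text
R 100.4 ang-rest -14.38 yaw rel -3.1 F push 0.32 [0.3 0.2 0. ] t 10.2667
dot 106 [495.9  12.7  59.7] 163.3
lines [] mod45 []
R 100.4 ang-rest -14.42 yaw rel -3.1 F push 0.46 [ 1.1 -0.6 -0.3] t 10.3167
dot 106 [495.9  12.7  59.7] 163.3
lines [] mod45 []
```

Run:
```python
from f import *
w=cv2.imread("pics/last.png")
im,d=arm.get_image("scene")
cv2.imwrite("pics/m3.png",np.hstack([cv2.resize(w,(480,300)),cv2.resize(im[150:270,270:400],(320,300))]))
```

```text
(no output)
```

View pics/m3.png

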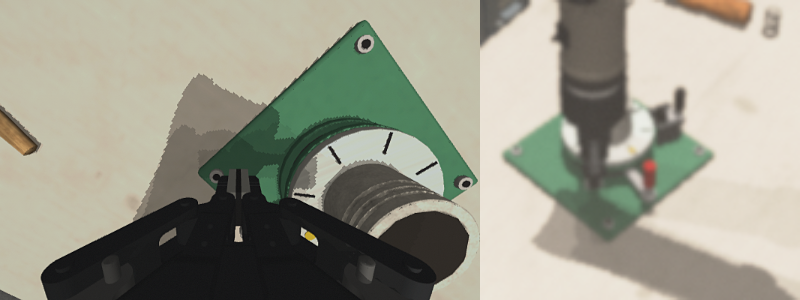

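The scene crop shows the red post at about (650,172), to the right of its rest position. I'm checking whether the lever is still springing back.

```bash
cat >> f.py <<'E'
def redsc():
    for n in("scene","side"):
        im,d=arm.get_image(n);P=cloud(n,d,arm.camera_model(n));hsv=cv2.cvtColor(im,cv2.COLOR_BGR2HSV);H,S=hsv[...,0].astype(int),hsv[...,1]
        r=np.hypot(P[...,0]-545.2,P[...,1]+2.1)
        R=(d>0)&((H<8)|(H>172))&(S>85)&(P[...,2]>50)&(P[...,2]<86)&(r>80)&(r<118)
        p=P[R].mean(0);print(n,"red",R.sum(),p.round(1),(np.degrees(np.arctan2(p[1]+2.1,p[0]-545.2))-130.7+360)%360)
        R=(d>0)&(H>15)&(H<32)&(S>90)&(abs(P[...,2]-58)<6)&(r<62)
        if R.sum():p=P[R].mean(0);print("   dot",R.sum(),p.round(1),np.degrees(np.arctan2(p[1]+2.1,p[0]-545.2))%360)
E
python3 - <<'E'
from f import *
redsc();redsc()
E
```

```text
scene red 34 [451.5  44.5  72.2] 22.87549618812534
side red 48 [453.9  31.2  68.1] 29.279770859457244
   dot 2 [499.2  15.   56. ] 159.58525164587675
scene red 34 [451.4  44.6  72.3] 22.842190439316823
side red 49 [453.9  31.5  67.9] 29.08017123367887
   dot 2 [499.5  17.6  54.9] 156.7174282529164
```

Call:
servo_tool:
  steps:
    - [[0, 0, 0], 0, -1]
    - [[0, 0, 0], 0, -1]
    - [[0, 0, 0], 0, -1]
    - [[0, 0, 0], 0, -1]
    - [[0, 0, 0], 0, -1]
    - [[0, 0, 0], 0, -1]
    - [[0, 0, 0], 0, -1]
    - [[0, 0, 0], 0, -1]
    - [[0, 0, 0], 0, -1]
    - [[0, 0, 0], 0, -1]
    - [[0, 0, 0], 0, -1]
    - [[0, 0, 0], 0, -1]

```text
time_s: 11.62
tcp_pos: [501.2, 88.6, 233.1]
orientation: [3.142, -0.0, 0.655]
ft_force: [-0.3, 0.0, -0.2]
gripper_width: 0.004
gripper_force: 0.0
```

```bash
python3 -c "
from f import *
redsc();go2()"
```

```text
scene red 34 [451.5  44.4  72.1] 22.902559375505234
side red 49 [454.   32.2  67.3] 28.68377358027601
   dot 2 [499.   13.9  56.5] 160.84911329479658
R 100.8 ang-rest -14.84 yaw rel -3.1 F push 0.17 [ 0.2  0.  -1.2] t 11.7167
dot 114 [496.2  12.6  59.7] 163.3
lines [] mod45 []
```

Call:
servo_tool:
  steps:
    - [[0, 0, -0.09], 0, -1]
    - [[0, 0, -0.09], 0, -1]
    - [[0, 0, -0.09], 0, -1]
    - [[0, 0, -0.09], 0, -1]
    - [[0, 0, -0.07], 0, -1]
    - [[0, 0, 0], 0, -1]
    - [[0, 0, 0], 0, -1]

```text
time_s: 12.35
tcp_pos: [501.6, 88.7, 407.0]
orientation: [3.14, -0.004, 0.655]
ft_force: [-0.5, 0.2, 0.0]
gripper_width: 0.007
gripper_force: 0.0
```

```bash
python3 -c "
from f import *
redsc();go2()"
```

```text
scene red 34 [451.4  44.7  72.4] 22.808133314548968
side red 48 [453.9  31.4  67.9] 29.150009124042867
   dot 2 [498.8  11.7  57.5] 163.39896735524164
R 100.9 ang-rest -14.54 yaw rel -3.1 F push 0.38 [ 0.1  0.5 -0. ] t 12.45
dot 39 [496.4  12.5  59.2] 163.4
red 67 [458.9  40.5  62.9] 153.7
lines [] mod45 []
```

View pics/last.png

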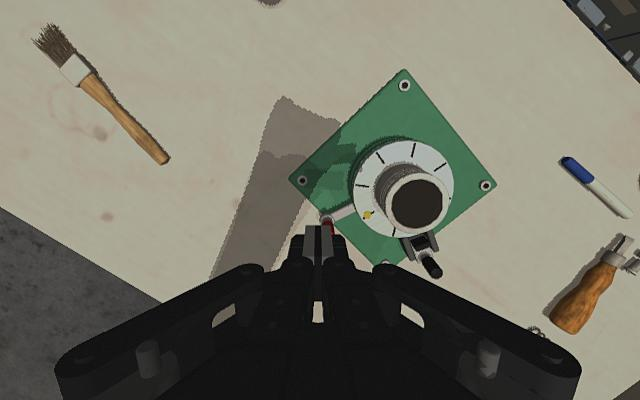

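The wrist view shows the lever still hanging about 25° off rest, with the red post at (328,222), and the dot at (367,215). I'll use the black lines to check whether the plate is really seated.

Run:
```python
from f import *
def ln(im,d,m,th=8):
    P=cloud("w",d,m);g=cv2.cvtColor(im,cv2.COLOR_BGR2GRAY)
    r=np.hypot(P[...,0]-545.2,P[...,1]+2.1);a=np.degrees(np.arctan2(P[...,1]+2.1,P[...,0]-545.2))%360
    R=(d>0)&(abs(P[...,2]-58.5)<4)&(r>40)&(r<56)&(g<70)
    h,_=np.histogram(a[R],120,(0,360)); print("dark bins",[(i*3,int(x)) for i,x in enumerate(h) if x>2])
im=cv2.imread("pics/w0.png");d=np.load("pics/w0.npy")
T=np.array([[1,0,-.002,649.257],[-.001,-.963,-.269,68.587],[-.001,.269,-.963,374.273],[0,0,0,1]])
ln(im,d,dict(T=T,intrinsics=arm.camera_model("wrist")["intrinsics"]))
im,d=arm.get_image("wrist");m=arm.camera_model("wrist");ln(im,d,m);dot(im,d,m)
P=cloud("w",d,m);hsv=cv2.cvtColor(im,cv2.COLOR_BGR2HSV);H=hsv[...,0].astype(int);R=(d>0)&((H<8)|(H>172))&(hsv[...,1]>85)&(P[...,2]>78)&(P[...,2]<86)&(P[...,0]<500)
print(R.sum(),P[R].mean(0))
```

```text
dark bins [(33, 21), (78, 21), (81, 6), (123, 8), (168, 6), (258, 7), (300, 3), (303, 14), (348, 12)]
dark bins [(27, 20), (30, 6), (72, 11), (75, 8), (117, 7), (120, 6), (162, 5), (207, 15), (342, 21)]
dot 41 [496.9  12.9  59.4] 162.7
red 73 [459.4  40.5  64.2] 153.6
14 [460.04367177  37.93788148  81.48194375]
```

Call:
servo_tool:
  steps:
    - [[0, 0, 0.09], 0, -1]
    - [[0, 0, 0.09], 0, -1]
    - [[0, 0, 0.09], 0, -1]
    - [[0, 0, 0.09], 0, -1]
    - [[0, 0, 0.07], 0, -1]
    - [[-0.0149, -0.0024, 0], -0.0191, -1]
    - [[-0.0149, -0.0024, 0], -0.0191, -1]
    - [[-0.0149, -0.0024, 0], -0.0191, -1]
    - [[-0.0149, -0.0024, 0], -0.0191, -1]
    - [[-0.0149, -0.0024, 0], -0.0191, -1]
    - [[-0.0149, -0.0024, 0], -0.0191, -1]
    - [[-0.0149, -0.0024, 0], -0.0191, -1]
    - [[-0.0149, -0.0024, 0], -0.0191, -1]
    - [[-0.0149, -0.0024, 0], -0.0191, -1]
    - [[0, 0, 0], 0, -1]
    - [[0, 0, 0], 0, -1]

```text
time_s: 13.88
tcp_pos: [460.9, 52.3, 232.2]
orientation: [-3.14, 0.001, 1.193]
ft_force: [-0.5, -0.5, 0.2]
gripper_width: -0.001
gripper_force: 0.0
```

```bash
python3 -c "
from f import *
go2(2)"
```

```text
R 100.3 ang-rest 16.46 yaw rel 27.7 F push -0.65 [-0.5 -0.5  0.2] t 13.8833
dot 0 [nan nan nan] nan
red 49 [451.7  30.9  83.4] 160.6
lines [] mod45 []
R 100.2 ang-rest 16.23 yaw rel 27.7 F push 0.34 [-0.7  0.7  0.2] t 13.9333
dot 0 [nan nan nan] nan
red 51 [451.9  30.8  83.3] 160.6
lines [] mod45 []f.py:13: RuntimeWarning: Mean of empty slice.
  p=P[R].mean(0);print("dot",R.sum(),p.round(1),np.degrees(np.arctan2(p[1]+2.1,p[0]-545.2)).round(1)%360)
  ret = um.true_divide(
```

Call:
servo_tool:
  steps:
    - [[-0.009, -0.0015, 0], -0.0115, -1]
    - [[-0.009, -0.0015, 0], -0.0115, -1]
    - [[0, 0, 0], 0, -1]
    - [[0, 0, 0], 0, -1]

```text
time_s: 14.32
tcp_pos: [457.9, 46.6, 233.0]
orientation: [-3.142, -0.0, 1.266]
ft_force: [0.3, 0.9, -0.7]
gripper_width: -0.005
gripper_force: 0.4
```

```bash
python3 -c "
from f import *
go2(2)"
```

```text
R 100.0 ang-rest 20.13 yaw rel 31.9 F push 0.93 [ 0.3  0.9 -0.7] t 14.3167
dot 0 [nan nan nan] nan
red 31 [450.2  24.5  83.1] 164.3
lines [] mod45 []
R 100.0 ang-rest 20.09 yaw rel 31.9 F push 1.23 [ 0.6  1.1 -0.3] t 14.3667
dot 0 [nan nan nan] nan
red 31 [450.2  24.5  83.1] 164.4
lines [] mod45 []f.py:13: RuntimeWarning: Mean of empty slice.
  p=P[R].mean(0);print("dot",R.sum(),p.round(1),np.degrees(np.arctan2(p[1]+2.1,p[0]-545.2)).round(1)%360)
  ret = um.true_divide(
```

```bash
cat >> f.py <<'E'
def phase(im,d,m):
    P=cloud("w",d,m);g=cv2.cvtColor(im,cv2.COLOR_BGR2GRAY)
    r=np.hypot(P[...,0]-545.2,P[...,1]+2.1);a=np.degrees(np.arctan2(P[...,1]+2.1,P[...,0]-545.2))%360
    R=(d>0)&(abs(P[...,2]-58.5)<4)&(r>40)&(r<56)&(g<70)&((a<140)|(a>330))
    A=a[R]
    z=np.exp(1j*np.radians(A*8)).mean();print("PLATE phase rel start",((np.degrees(np.angle(z))/8-34.5+22.5)%45-22.5).round(1),"conc",abs(z).round(2),len(A))
def go3(k=1):
    for i in range(k):
        st();im,d=arm.get_image("wrist");m=arm.camera_model("wrist");phase(im,d,m)
        P=cloud("w",d,m);hsv=cv2.cvtColor(im,cv2.COLOR_BGR2HSV);H=hsv[...,0].astype(int);r=np.hypot(P[...,0]-545.2,P[...,1]+2.1)
        R=(d>0)&((H<8)|(H>172))&(hsv[...,1]>110)&(P[...,2]>45)&(P[...,2]<86)&(r>80)&(r<115)
        if R.sum(): p=P[R].mean(0);print("red",R.sum(),(np.degrees(np.arctan2(p[1]+2.1,p[0]-545.2))%360-130.7).round(1))
E
python3 -c "
from f import *
go3(2)"
```

```text
R 100.0 ang-rest 20.1 yaw rel 31.9 F push 0.94 [ 0.2  0.9 -0.7] t 14.4167
PLATE phase rel start -1.5 conc 0.99 294
red 31 33.7
R 100.0 ang-rest 20.09 yaw rel 31.9 F push 0.91 [ 0.3  0.9 -1.2] t 14.4667
PLATE phase rel start -1.6 conc 0.99 295
red 31 33.8
```

Call:
servo_tool:
  steps:
    - [[0.1, 0, 0], 0, -1]
    - [[0.1, 0.03, 0], 0, -1]
    - [[0, 0, 0], 0, -1]
    - [[0, 0, 0], 0, -1]
    - [[0, 0, 0], 0, -1]
    - [[0, 0, 0], 0, -1]
    - [[0, 0, 0], 0, -1]
    - [[0, 0, 0], 0, -1]

```text
time_s: 15.18
tcp_pos: [492.7, 117.9, 233.1]
orientation: [-3.141, 0.001, 1.266]
ft_force: [-0.5, 0.4, -0.4]
gripper_width: 0.002
gripper_force: 0.0
```

```bash
python3 -c "
from f import *
redsc();go3(1)"
```

```text
scene red 34 [450.2  40.8  72.5] 25.00254227877963
side red 51 [452.3  28.8  66. ] 30.89728857249304
   dot 2 [498.9  12.9  57. ] 162.05939270765566
R 131.2 ang-rest -17.2 yaw rel 31.9 F push 0.21 [ 0.9 -0.1  0.7] t 15.2833
PLATE phase rel start nan conc nan 0f.py:47: RuntimeWarning: Mean of empty slice.
  z=np.exp(1j*np.radians(A*8)).mean();print("PLATE phase rel start",((np.degrees(np.angle(z))/8-34.5+22.5)%45-22.5).round(1),"conc",abs(z).round(2),len(A))
  ret = ret.dtype.type(ret / rcount)
```

Call:
servo_tool:
  steps:
    - [[-0.1, -0.03, 0], 0, -1]
    - [[-0.0125, 0, 0], 0, -1]
    - [[-0.0125, 0, 0], 0, -1]
    - [[-0.0125, 0, 0], 0, -1]
    - [[-0.0125, 0, 0], 0, -1]
    - [[-0.0125, 0, 0], 0, -1]
    - [[-0.0125, 0, 0], 0, -1]
    - [[-0.0125, 0, 0], 0, -1]
    - [[-0.0125, 0, 0], 0, -1]
    - [[-0.0096, -0.0016, 0], -0.0124, -1]
    - [[-0.0096, -0.0016, 0], -0.0124, -1]
    - [[0, 0, 0], 0, -1]
    - [[0, 0, 0], 0, -1]

```text
time_s: 16.42
tcp_pos: [454.3, 39.4, 233.1]
orientation: [-3.141, -0.001, 1.345]
ft_force: [-1.3, 2.4, 0.4]
gripper_width: -0.002
gripper_force: 0.9
```

```bash
python3 -c "
from f import *
go3(2)"
```

```text
R 100.0 ang-rest 24.74 yaw rel 36.3 F push 2.0 [-1.3  2.4  0.4] t 16.4167
PLATE phase rel start 0.5 conc 0.99 287
red 29 38.1
R 100.0 ang-rest 24.65 yaw rel 36.4 F push 1.18 [-1.6  1.6  0.7] t 16.4667
PLATE phase rel start 0.5 conc 0.99 297
red 30 38.1
```

Call:
servo_tool:
  steps:
    - [[-0.0096, -0.0016, 0], -0.0124, -1]
    - [[-0.0096, -0.0016, 0], -0.0124, -1]
    - [[0, 0, 0], 0, -1]
    - [[0, 0, 0], 0, -1]

```text
time_s: 16.85
tcp_pos: [451.5, 32.2, 233.1]
orientation: [-3.141, -0.0, 1.422]
ft_force: [-1.7, 2.5, 0.7]
gripper_width: -0.006
gripper_force: 0.9
```

```bash
python3 -c "
from f import *
go3(2)"
```

```text
R 99.8 ang-rest 29.22 yaw rel 40.8 F push 2.21 [-1.7  2.5  0.7] t 16.85
PLATE phase rel start 0.5 conc 0.99 292
red 29 42.8
R 99.8 ang-rest 29.15 yaw rel 40.8 F push 2.89 [-1.   3.1  0.8] t 16.9
PLATE phase rel start 0.4 conc 0.99 294
red 29 42.7
```

Call:
servo_tool:
  steps:
    - [[-0.0045, -0.0008, 0], -0.0057, -1]
    - [[-0.0045, -0.0008, 0], -0.0057, -1]
    - [[0, 0, 0], 0, -1]
    - [[0, 0, 0], 0, -1]

```text
time_s: 17.28
tcp_pos: [450.3, 28.3, 233.0]
orientation: [-3.141, 0.0, 1.459]
ft_force: [-1.6, 2.3, -0.4]
gripper_width: 0.001
gripper_force: 1.0
```

Call:
servo_tool:
  steps:
    - [[-0.0025, -0.0004, 0], -0.0032, -1]
    - [[0, 0, 0], 0, -1]
    - [[0, 0, 0], 0, -1]

```text
time_s: 17.53
tcp_pos: [450.1, 27.4, 233.1]
orientation: [-3.141, 0.0, 1.469]
ft_force: [-1.1, 2.0, -0.1]
gripper_width: -0.001
gripper_force: 1.0
```

```bash
python3 -c "
from f import *
go3(2)"
```

```text
R 99.6 ang-rest 32.05 yaw rel 43.5 F push 1.92 [-1.1  2.  -0.1] t 17.5333
PLATE phase rel start 0.5 conc 0.99 291
red 27 45.6
R 99.6 ang-rest 32.03 yaw rel 43.5 F push 2.21 [-1.1  2.3 -0.6] t 17.5833
PLATE phase rel start 0.6 conc 0.99 291
red 27 45.6
```

Call:
servo_tool:
  steps:
    - [[-0.0025, -0.0004, 0], -0.0032, -1]
    - [[0, 0, 0], 0, -1]
    - [[0, 0, 0], 0, -1]

```text
time_s: 17.88
tcp_pos: [449.9, 26.5, 233.1]
orientation: [3.142, -0.0, 1.479]
ft_force: [-1.8, 0.8, 0.4]
gripper_width: -0.002
gripper_force: 1.0
```

Call:
servo_tool:
  steps:
    - [[-0.0015, -0.0003, 0], -0.0019, -1]
    - [[0, 0, 0], 0, -1]
    - [[0, 0, 0], 0, -1]

```text
time_s: 18.13
tcp_pos: [449.7, 25.9, 233.1]
orientation: [-3.142, -0.0, 1.485]
ft_force: [-1.5, 2.6, 0.7]
gripper_width: -0.0
gripper_force: 1.2
```

```bash
python3 -c "
from f import *
go3(1)"
```

```text
R 99.5 ang-rest 32.93 yaw rel 44.4 F push 2.45 [-1.5  2.6  0.7] t 18.1333
PLATE phase rel start 0.5 conc 0.99 293
red 27 46.5
```

Call:
servo_tool:
  steps:
    - [[-0.0012, -0.0002, 0], -0.0015, -1]
    - [[0, 0, 0], 0, -1]
    - [[0, 0, 0], 0, -1]

```text
time_s: 18.43
tcp_pos: [449.6, 25.6, 233.1]
orientation: [3.142, -0.0, 1.49]
ft_force: [-1.5, 2.3, -0.7]
gripper_width: -0.002
gripper_force: 1.4
```

Call:
servo_tool:
  steps:
    - [[0.1, 0, 0], 0, -1]
    - [[0.1, 0.02, 0], 0, -1]
    - [[0, 0, 0], 0, -1]
    - [[0, 0, 0], 0, -1]
    - [[0, 0, 0], 0, -1]
    - [[0, 0, 0], 0, -1]
    - [[0, 0, 0], 0, -1]

```text
time_s: 19.02
tcp_pos: [464.0, 102.9, 233.0]
orientation: [3.142, 0.001, 1.488]
ft_force: [0.1, 0.4, 0.0]
gripper_width: 0.001
gripper_force: 0.0
```

```bash
python3 -W ignore -c "
from f import *
redsc();go3(1)"
```

```text
scene red 0 [nan nan nan] nan
side red 44 [479.5  66.   67. ] 3.257297035208012
R 133.1 ang-rest -3.1 yaw rel 44.6 F push 0.1 [-0.8  0.2  0.4] t 19.1167
PLATE phase rel start nan conc nan 0
```

Pressing lightly to the buffer and then releasing let the lever spring fully back, so click 1 is done. I'm setting up for stroke 2.

Call:
servo_tool:
  steps:
    - [[0, 0.05, 0], 0, -1]
    - [[0, 0.048, 0], 0, -1]
    - [[-0.0195, 0, 0], 0, -1]
    - [[0, 0, 0], 0.0354, -1]
    - [[0, 0, 0], 0.0354, -1]
    - [[0, 0, 0], 0.0354, -1]
    - [[0, 0, 0], 0.0354, -1]
    - [[0, 0, 0], 0.0354, -1]
    - [[0, 0, 0], 0.0354, -1]
    - [[0, 0, 0], 0.0354, -1]
    - [[0, 0, 0], 0, -1]
    - [[0, 0, 0], 0, -1]

```text
time_s: 20.17
tcp_pos: [502.1, 93.2, 233.1]
orientation: [3.141, 0.0, 0.714]
ft_force: [0.0, 0.7, 0.2]
gripper_width: -0.001
gripper_force: 0.0
```

```bash
python3 -W ignore -c "
from f import *
redsc();go3(1)"
```

```text
scene red 39 [477.   79.2  72.3] 359.2610710140883
side red 42 [479.6  65.9  67.8] 3.269206028870201
R 104.7 ang-rest -16.51 yaw rel 0.2 F push -0.03 [ 0.1 -0.2 -0.3] t 20.2667
PLATE phase rel start 0.4 conc 0.99 284
red 198 -0.4
```

Call:
servo_tool:
  steps:
    - [[-0.0083, 0, 0], 0, -1]
    - [[-0.0083, 0, 0], 0, -1]
    - [[-0.0083, 0, 0], 0, -1]
    - [[-0.0099, -0.0017, 0], -0.0127, -1]
    - [[-0.0099, -0.0017, 0], -0.0127, -1]
    - [[-0.0099, -0.0017, 0], -0.0127, -1]
    - [[-0.0099, -0.0017, 0], -0.0127, -1]
    - [[-0.0099, -0.0017, 0], -0.0127, -1]
    - [[-0.0099, -0.0017, 0], -0.0127, -1]
    - [[-0.0099, -0.0017, 0], -0.0127, -1]
    - [[-0.0099, -0.0017, 0], -0.0127, -1]
    - [[-0.0099, -0.0017, 0], -0.0127, -1]
    - [[-0.0099, -0.0017, 0], -0.0127, -1]
    - [[0, 0, 0], 0, -1]
    - [[0, 0, 0], 0, -1]

```text
time_s: 21.57
tcp_pos: [464.7, 61.0, 233.2]
orientation: [-3.141, -0.001, 1.11]
ft_force: [-0.5, 1.6, -0.1]
gripper_width: 0.0
gripper_force: 1.0
```

```bash
python3 -W ignore -c "
from f import *
go3(1)"
```

```text
R 102.3 ang-rest 11.19 yaw rel 22.9 F push 1.24 [-0.5  1.6 -0.1] t 21.5667
PLATE phase rel start 2.5 conc 0.99 350
red 31 24.4
```

Call:
servo_tool:
  steps:
    - [[-0.0087, -0.0009, 0], -0.0111, -1]
    - [[-0.0087, -0.0009, 0], -0.0111, -1]
    - [[-0.0087, -0.0009, 0], -0.0111, -1]
    - [[-0.0087, -0.0009, 0], -0.0111, -1]
    - [[-0.0087, -0.0009, 0], -0.0111, -1]
    - [[-0.0087, -0.0009, 0], -0.0111, -1]
    - [[-0.0087, -0.0009, 0], -0.0111, -1]
    - [[-0.0087, -0.0009, 0], -0.0111, -1]
    - [[0, 0, 0], 0, -1]
    - [[0, 0, 0], 0, -1]

```text
time_s: 22.45
tcp_pos: [452.7, 36.1, 233.0]
orientation: [-3.14, -0.0, 1.389]
ft_force: [-2.1, 4.7, 1.0]
gripper_width: -0.0
gripper_force: 1.6
```

```bash
python3 -W ignore -c "
from f import *
go3(1)"
```

```text
R 100.1 ang-rest 26.86 yaw rel 38.9 F push 4.19 [-2.1  4.7  1. ] t 22.45
PLATE phase rel start 18.0 conc 0.99 277
red 32 40.5
```

Call:
servo_tool:
  steps:
    - [[-0.005, -0.0009, 0], -0.0064, -1]
    - [[-0.005, -0.0009, 0], -0.0064, -1]
    - [[-0.005, -0.0009, 0], -0.0064, -1]
    - [[0, 0, 0], 0, -1]
    - [[0, 0, 0], 0, -1]

```text
time_s: 22.92
tcp_pos: [451.1, 29.3, 233.1]
orientation: [3.141, 0.0, 1.449]
ft_force: [-1.4, 2.1, -0.1]
gripper_width: 0.004
gripper_force: 1.0
```

```bash
python3 -W ignore -c "
from f import *
go3(1)"
```

```text
R 99.2 ang-rest 30.85 yaw rel 42.3 F push 1.87 [-1.4  2.1 -0.1] t 22.9167
PLATE phase rel start -21.8 conc 0.99 276
red 24 44.4
```

Call:
servo_tool:
  steps:
    - [[-0.0025, -0.0004, 0], -0.0032, -1]
    - [[0, 0, 0], 0, -1]
    - [[0, 0, 0], 0, -1]

```text
time_s: 23.22
tcp_pos: [450.9, 28.7, 233.1]
orientation: [3.141, 0.0, 1.46]
ft_force: [-0.5, 1.8, 0.3]
gripper_width: -0.0
gripper_force: 0.9
```

```bash
python3 -W ignore -c "
from f import *
go3(2)"
```

```text
R 99.2 ang-rest 31.23 yaw rel 42.9 F push 1.74 [-0.5  1.8  0.3] t 23.2167
PLATE phase rel start -21.2 conc 0.99 276
red 24 44.8
R 99.2 ang-rest 31.21 yaw rel 42.9 F push 1.9 [-0.4  2.  -0.9] t 23.2667
PLATE phase rel start -20.8 conc 0.99 271
red 24 44.9
```

Call:
servo_tool:
  steps:
    - [[0, 0, 0], 0, -1]
    - [[0, 0, 0], 0, -1]
    - [[0, 0, 0], 0, -1]
    - [[0, 0, 0], 0, -1]
    - [[0, 0, 0], 0, -1]
    - [[0, 0, 0], 0, -1]

```text
time_s: 23.82
tcp_pos: [450.9, 28.8, 233.1]
orientation: [3.141, -0.0, 1.46]
ft_force: [-0.4, 1.9, -2.6]
gripper_width: -0.002
gripper_force: 0.9
```

```bash
python3 -W ignore -c "
from f import *
go3(1)"
```

```text
R 99.3 ang-rest 31.16 yaw rel 43.0 F push 1.8 [-0.4  1.9 -2.6] t 23.8167
PLATE phase rel start 0.7 conc 0.99 296
red 24 44.8
```

Call:
servo_tool:
  steps:
    - [[-0.0055, -0.001, 0], -0.007, -1]
    - [[0, 0, 0], 0, -1]
    - [[0, 0, 0], 0, -1]

```text
time_s: 24.12
tcp_pos: [450.2, 26.6, 233.2]
orientation: [3.141, -0.0, 1.481]
ft_force: [-0.2, 1.2, -0.7]
gripper_width: 0.0
gripper_force: 0.9
```

Call:
servo_tool:
  steps:
    - [[-0.0022, -0.0004, 0], -0.0028, -1]
    - [[0, 0, 0], 0, -1]
    - [[0, 0, 0], 0, -1]

```text
time_s: 24.37
tcp_pos: [450.0, 25.9, 233.1]
orientation: [3.141, -0.0, 1.491]
ft_force: [0.1, 2.7, -1.0]
gripper_width: 0.001
gripper_force: 1.1
```

```bash
python3 -W ignore -c "
from f import *
go3(2)"
```

```text
R 99.3 ang-rest 32.92 yaw rel 44.7 F push 2.7 [ 0.1  2.7 -1. ] t 24.3667
PLATE phase rel start 0.8 conc 0.99 293
red 24 46.5
R 99.3 ang-rest 32.91 yaw rel 44.7 F push 2.76 [ 0.2  2.8 -0.7] t 24.4167
PLATE phase rel start 0.8 conc 0.99 292
red 24 46.5
```

Call:
servo_tool:
  steps:
    - [[-0.0015, -0.0003, 0], -0.0019, -1]
    - [[0, 0, 0], 0, -1]
    - [[0, 0, 0], 0, -1]

```text
time_s: 24.72
tcp_pos: [449.8, 25.4, 233.2]
orientation: [3.141, -0.0, 1.497]
ft_force: [0.6, 3.1, -0.8]
gripper_width: -0.002
gripper_force: 1.4
```

Call:
servo_tool:
  steps:
    - [[0.1, 0, 0], 0, -1]
    - [[0.1, 0.02, 0], 0, -1]
    - [[0, 0, 0], 0, -1]
    - [[0, 0.05, 0], 0, -1]
    - [[0, 0.048, 0], 0, -1]
    - [[-0.0195, 0, 0], 0, -1]
    - [[0, 0, 0], 0.0354, -1]
    - [[0, 0, 0], 0.0354, -1]
    - [[0, 0, 0], 0.0354, -1]
    - [[0, 0, 0], 0.0354, -1]
    - [[0, 0, 0], 0.0354, -1]
    - [[0, 0, 0], 0.0354, -1]
    - [[0, 0, 0], 0.0354, -1]
    - [[0, 0, 0], 0, -1]
    - [[0, 0, 0], 0, -1]

```text
time_s: 25.97
tcp_pos: [501.9, 93.0, 233.1]
orientation: [3.141, 0.001, 0.721]
ft_force: [-0.4, -0.1, -0.4]
gripper_width: 0.0
gripper_force: 0.0
```

```bash
python3 -W ignore -c "
from f import *
redsc();go3(1)"
```

```text
scene red 39 [477.1  78.8  72.2] 359.39878256434787
side red 41 [479.8  66.7  66.6] 2.852912630349806
   dot 1 [502.6 -32.   57.9] 215.12524179872975
R 104.7 ang-rest -16.34 yaw rel 0.6 F push -0.35 [ 0.2 -0.7 -0. ] t 26.0667
PLATE phase rel start 0.5 conc 0.99 289
red 197 -0.2
```

Call:
servo_tool:
  steps:
    - [[-0.0083, 0, 0], 0, -1]
    - [[-0.0083, 0, 0], 0, -1]
    - [[-0.0083, 0, 0], 0, -1]
    - [[-0.0099, -0.0017, 0], -0.0127, -1]
    - [[-0.0099, -0.0017, 0], -0.0127, -1]
    - [[-0.0099, -0.0017, 0], -0.0127, -1]
    - [[-0.0099, -0.0017, 0], -0.0127, -1]
    - [[-0.0099, -0.0013, 0], -0.0127, -1]
    - [[-0.0099, -0.0013, 0], -0.0127, -1]
    - [[-0.0099, -0.0013, 0], -0.0127, -1]
    - [[-0.0099, -0.0013, 0], -0.0127, -1]
    - [[-0.0099, -0.0013, 0], -0.0127, -1]
    - [[-0.0099, -0.0013, 0], -0.0127, -1]
    - [[0, 0, 0], 0, -1]
    - [[0, 0, 0], 0, -1]

```text
time_s: 27.37
tcp_pos: [465.3, 60.4, 233.2]
orientation: [-3.141, -0.001, 1.116]
ft_force: [-0.2, 2.1, 0.1]
gripper_width: -0.001
gripper_force: 1.0
```

```bash
python3 -W ignore -c "
from f import *
go3(1)"
```

```text
R 101.4 ang-rest 11.25 yaw rel 23.3 F push 1.82 [-0.2  2.1  0.1] t 27.3667
PLATE phase rel start 2.5 conc 0.99 364
red 32 24.6
```

Call:
servo_tool:
  steps:
    - [[-0.0087, -0.001, 0], -0.0111, -1]
    - [[-0.0087, -0.001, 0], -0.0111, -1]
    - [[-0.0087, -0.001, 0], -0.0111, -1]
    - [[-0.0087, -0.001, 0], -0.0111, -1]
    - [[-0.0087, -0.001, 0], -0.0111, -1]
    - [[-0.0087, -0.001, 0], -0.0111, -1]
    - [[-0.0087, -0.001, 0], -0.0111, -1]
    - [[-0.0087, -0.001, 0], -0.0111, -1]
    - [[-0.005, -0.0009, 0], -0.0064, -1]
    - [[-0.005, -0.0009, 0], -0.0064, -1]
    - [[0, 0, 0], 0, -1]
    - [[0, 0, 0], 0, -1]

```text
time_s: 28.42
tcp_pos: [452.1, 30.9, 233.0]
orientation: [-3.141, 0.0, 1.436]
ft_force: [-1.8, 3.0, 0.5]
gripper_width: -0.002
gripper_force: 1.2
```

```bash
python3 -W ignore -c "
from f import *
go3(1)"
```

```text
R 98.7 ang-rest 29.76 yaw rel 41.6 F push 2.69 [-1.8  3.   0.5] t 28.4167
PLATE phase rel start 21.6 conc 0.99 291
red 23 43.5
```

Call:
servo_tool:
  steps:
    - [[-0.006, -0.002, 0], -0.0077, -1]
    - [[0, 0, 0], 0, -1]
    - [[0, 0, 0], 0, -1]
    - [[0, 0, 0], 0, -1]
    - [[0, 0, 0], 0, -1]
    - [[0, 0, 0], 0, -1]
    - [[0, 0, 0], 0, -1]
    - [[0, 0, 0], 0, -1]
    - [[0, 0, 0], 0, -1]
    - [[0, 0, 0], 0, -1]

```text
time_s: 29.3
tcp_pos: [451.3, 28.8, 233.2]
orientation: [3.141, -0.0, 1.461]
ft_force: [0.5, 1.7, -1.6]
gripper_width: 0.0
gripper_force: 0.9
```

```bash
python3 -W ignore -c "
from f import *
go3(1)"
```

```text
R 98.9 ang-rest 31.09 yaw rel 43.0 F push 1.73 [ 0.5  1.7 -1.6] t 29.3
PLATE phase rel start 0.8 conc 0.99 296
red 20 44.7
```

Click 3 is done. As before, I'm going on lightly to the buffer.

Call:
servo_tool:
  steps:
    - [[-0.0055, -0.001, 0], -0.007, -1]
    - [[0, 0, 0], 0, -1]
    - [[0, 0, 0], 0, -1]

```text
time_s: 29.6
tcp_pos: [450.6, 26.6, 233.2]
orientation: [3.141, -0.0, 1.482]
ft_force: [0.0, 2.7, -1.9]
gripper_width: -0.003
gripper_force: 0.9
```

Call:
servo_tool:
  steps:
    - [[-0.0022, -0.0004, 0], -0.0028, -1]
    - [[0, 0, 0], 0, -1]
    - [[0, 0, 0], 0, -1]

```text
time_s: 29.85
tcp_pos: [450.3, 25.9, 233.2]
orientation: [3.141, -0.0, 1.491]
ft_force: [1.0, 2.5, -1.2]
gripper_width: -0.0
gripper_force: 1.1
```

Call:
servo_tool:
  steps:
    - [[-0.0015, -0.0003, 0], -0.0019, -1]
    - [[0, 0, 0], 0, -1]
    - [[0, 0, 0], 0, -1]

```text
time_s: 30.1
tcp_pos: [450.2, 25.3, 233.2]
orientation: [3.141, -0.0, 1.497]
ft_force: [1.3, 2.6, -0.8]
gripper_width: -0.001
gripper_force: 1.4
```

Call:
servo_tool:
  steps:
    - [[0.1, 0, 0], 0, -1]
    - [[0.1, 0.02, 0], 0, -1]
    - [[0, 0, 0], 0, -1]
    - [[0, 0, -0.09], 0, -1]
    - [[0, 0, -0.09], 0, -1]
    - [[0, 0, -0.09], 0, -1]
    - [[0, 0, -0.09], 0, -1]
    - [[0, 0, -0.07], 0, -1]
    - [[-0.0925, 0.0138, 0], 0, -1]
    - [[-0.0925, 0.0138, 0], 0, -1]
    - [[-0.0925, 0.0138, 0], 0, -1]
    - [[-0.0925, 0.0138, 0], 0, -1]
    - [[-0.0925, 0.0138, 0], 0, -1]
    - [[-0.0925, 0.0138, 0], 0, -1]
    - [[0, 0, 0], 0.034, -1]
    - [[0, 0, 0], 0.034, -1]
    - [[0, 0, 0], 0.034, -1]
    - [[0, 0, 0], 0.034, -1]
    - [[0, 0, 0], 0, -1]
    - [[0, 0, 0], 0, -1]

```text
time_s: 31.77
tcp_pos: [480.2, -120.0, 405.0]
orientation: [-3.141, 0.001, 1.072]
ft_force: [0.3, -0.0, 0.2]
gripper_width: 0.003
gripper_force: 0.0
```

```bash
python3 -W ignore - <<'E'
from f import *
redsc();im,d=arm.get_image("wrist");m=arm.camera_model("wrist");cv2.imwrite("pics/w5.png",im)
try:dot(im,d,m)
except Exception as e:print(e)
phase(im,d,m)
P=cloud("w",d,m);g=cv2.cvtColor(im,cv2.COLOR_BGR2GRAY);v=P[...,:2]-[545.2,-2.1];u=np.array([-.488,-.873]);r=v@u;t=v@[.873,-.488]
R=(d>0)&(P[...,2]>74)&(P[...,2]<86)&(r>80)&(r<125)&(abs(t)<25)
print("brake top",R.sum(),P[R].mean(0),"r",r[R].min(),r[R].max(),"t",t[R].min(),t[R].max());print(arm.sense()["tcp_pos"])
E
```

```text
scene red 40 [477.   78.6  72.9] 359.49512137546935
side red 43 [479.8  66.2  67.7] 3.072876902293274
   dot 2 [535.3 -51.1  56.7] 258.5621805893378
dot 62 [534.6 -51.5  59.9] 257.9
red 318 [480.2  67.5  72.1] 133.0
PLATE phase rel start 0.1 conc 0.99 45
brake top 175 [494.36722606 -92.76332081  80.80869715] r 96.46556900239082 112.35094331301053 t -7.093839474556071 7.689372978272696
[ 480.4346231  -119.59973552  405.08666695]
```

View pics/w5.png

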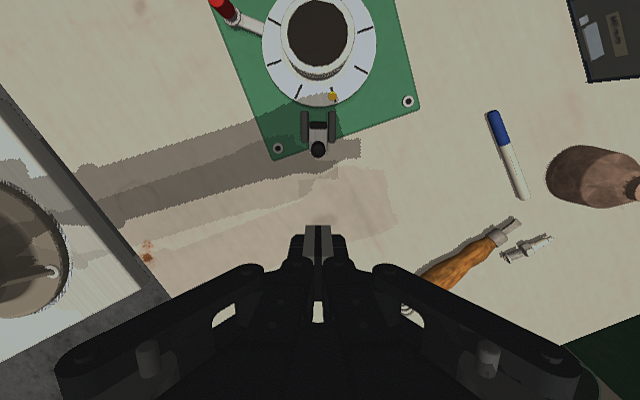

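The lever is back at rest with the red post at (225,8), and the dot at (333,97) gives 134° of turn, which is three notches. The brake post (318,149) lies straight ahead of the fingers.

Call:
servo_tool:
  steps:
    - [[0, 0, 0.09], 0, -1]
    - [[0, 0, 0.09], 0, -1]
    - [[0, 0, 0.09], 0, -1]
    - [[0, 0, 0.09], 0, -1]
    - [[0, 0, 0.07], 0, -1]
    - [[0, 0, 0], 0, -1]
    - [[0.006, 0, 0], 0, -1]
    - [[0.006, 0, 0], 0, -1]
    - [[0.006, 0, 0], 0, -1]
    - [[0.006, 0, 0], 0, -1]
    - [[0.006, 0, 0], 0, -1]
    - [[0.006, 0, 0], 0, -1]
    - [[0.006, 0, 0], 0, -1]
    - [[0.006, 0, 0], 0, -1]
    - [[0.006, 0, 0], 0, -1]
    - [[0, 0, 0], 0, -1]
    - [[0, 0, 0], 0, -1]

```text
time_s: 33.33
tcp_pos: [491.2, -100.1, 233.1]
orientation: [3.141, -0.001, 1.07]
ft_force: [0.5, -2.5, 1.8]
gripper_width: -0.002
gripper_force: 0.7
```

Call:
servo_tool:
  steps:
    - [[0.004, 0, 0], 0, -1]
    - [[0, 0, 0], 0, -1]
    - [[0, 0, 0], 0, -1]

```text
time_s: 33.58
tcp_pos: [491.8, -98.9, 233.0]
orientation: [-3.141, -0.0, 1.07]
ft_force: [0.3, -2.5, 1.4]
gripper_width: -0.003
gripper_force: 1.0
```

Call:
servo_tool:
  steps:
    - [[0.004, 0, 0], 0, -1]
    - [[0, 0, 0], 0, -1]
    - [[0, 0, 0], 0, -1]

```text
time_s: 33.83
tcp_pos: [492.5, -97.6, 233.0]
orientation: [-3.141, 0.0, 1.07]
ft_force: [0.4, -2.8, 1.1]
gripper_width: -0.001
gripper_force: 1.3
```

Call:
servo_tool:
  steps:
    - [[0.002, 0, 0], 0, -1]
    - [[0, 0, 0], 0, -1]
    - [[0, 0, 0], 0, -1]

```text
time_s: 34.08
tcp_pos: [492.7, -97.2, 233.0]
orientation: [-3.141, 0.0, 1.07]
ft_force: [-2.0, -4.3, 0.9]
gripper_width: -0.002
gripper_force: 1.9
```

Call:
servo_tool:
  steps:
    - [[0.0015, 0, 0], 0, -1]
    - [[0, 0, 0], 0, -1]
    - [[0, 0, 0], 0, -1]

```text
time_s: 34.33
tcp_pos: [492.8, -97.1, 233.0]
orientation: [-3.141, 0.001, 1.07]
ft_force: [-1.6, -5.1, 0.8]
gripper_width: 0.001
gripper_force: 2.6
```

Call:
servo_tool:
  steps:
    - [[0.0025, 0, 0], 0, -1]
    - [[0, 0, 0], 0, -1]
    - [[0, 0, 0], 0, -1]
    - [[0, 0, 0], 0, -1]

```text
time_s: 34.67
tcp_pos: [492.9, -96.9, 233.0]
orientation: [-3.141, 0.002, 1.069]
ft_force: [-2.5, -6.1, 1.5]
gripper_width: 0.004
gripper_force: 3.4
```

Call:
servo_tool:
  steps:
    - [[0.0025, 0, 0], 0, -1]
    - [[0, 0, 0], 0, -1]
    - [[0, 0, 0], 0, -1]
    - [[0, 0, 0], 0, -1]

```text
time_s: 35.0
tcp_pos: [493.1, -96.7, 233.0]
orientation: [-3.141, 0.003, 1.068]
ft_force: [-3.2, -7.6, 1.9]
gripper_width: 0.003
gripper_force: 4.4
```

Call:
servo_tool:
  steps:
    - [[-0.02, 0, 0], 0, -1]
    - [[-0.05, 0, 0], 0, -1]
    - [[0, 0, -0.09], 0, -1]
    - [[0, 0, -0.09], 0, -1]
    - [[0, 0, -0.09], 0, -1]
    - [[0, 0, -0.09], 0, -1]
    - [[0, 0, -0.07], 0, -1]
    - [[0, 0, 0], 0, -1]
    - [[0, 0, 0], 0, -1]
    - [[0, 0, 0], 0, -1]

```text
time_s: 35.83
tcp_pos: [480.4, -118.3, 404.4]
orientation: [-3.14, -0.001, 1.071]
ft_force: [0.2, 0.3, -1.2]
gripper_width: -0.002
gripper_force: 0.0
```

```bash
python3 -W ignore - <<'E'
from f import *
redsc();im,d=arm.get_image("wrist");m=arm.camera_model("wrist")
dot(im,d,m);phase(im,d,m)
P=cloud("w",d,m);v=P[...,:2]-[545.2,-2.1];u=np.array([-.488,-.873]);r=v@u;t=v@[.873,-.488]
R=(d>0)&(P[...,2]>74)&(P[...,2]<86)&(r>70)&(r<125)&(abs(t)<25)
print("brake top",R.sum(),P[R].mean(0),"r",r[R].min(),r[R].max());print(arm.sense()["tcp_pos"])
E
```

```text
scene red 40 [477.   78.5  72.8] 359.5000937951625
side red 43 [479.8  66.7  67.9] 2.885056151622507
   dot 2 [535.  -52.7  57.5] 258.6365680922822
dot 59 [534.5 -51.6  59.8] 257.7
red 329 [480.   67.3  72.5] 133.2
PLATE phase rel start 0.1 conc 0.99 50
brake top 183 [501.38248631 -80.34265699  80.79856764] r 82.48916191783873 97.9552793959002
[ 480.25603193 -118.78834947  403.46506509]
```

```bash
python3 -c "
from workcell import arm
print(arm.close_job())"
```

```text
the job is handed in; nothing more can be done
None
```

The plate was turned three notches on (134° measured, 135° expected), the lever is back at rest and the brake shoe is firm against the rim after an 8 N push. After the first click the lever hung about 25° off rest until I pressed it lightly to its buffer and let go. The job is handed in at about 36 s, with no result reported back.

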